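# Ready the mug, close the capsule lever and start the coffee machine

### The arm

A 6-joint arm with a two-finger parallel gripper is mounted at the origin on a cart in front of the work surface, level with it; the furniture and walls round the work are solid. World frame = base frame: x ahead of the robot, y to its left, z up, the work surface at z = 0. Lengths are in m, angles in rad, forces in N, time in s.
With the tool pointing down it reaches from about 0.35 to 0.925 m from the base axis. Payload 6.4 kg.
Tool frame: the origin (TCP) lies midway between the tips of the shut fingers; the grasp point (between the pads) lies 19 mm behind it (tcp_to_grasp is the distance from the TCP to the grasp point, in m); x points along the fingers, y is the direction in which the jaws open and shut, and the axes are right-handed (so a half turn about x gives the same grasp; the last joint's range is limited). The gripper opens to 85 mm and grips with 20 to 120 N. Pads are 22 mm wide; open, the fingers measure 114 mm over their backs; the gripper's body (76 mm by 85 mm) begins 54 mm behind the grasp point. The pads swing forward as they close: fully open they stand 13 mm farther back than shut.
Start: joints at [-1.391, 0.245, 1.558, -0, 1.339, -0.174], TCP at [0.225, -0.61, 0.231] pointing down, gripper open.
Joint ranges: [-3.13, 3.13], [-1.02, 2.26], [0.13, 2.54], [-0.95, 4.09], [0.21, 2.88], [-2.74, 2.74]. Speed limits (rad/s): [2.57, 2.57, 3.14, 3.14, 3.14, 3.14].

### API

Orientations are given as a 3x3 rotation matrix whose columns are the frame's x, y, z axes.
In Python, from plant import * gives the robot as it stands. The module is installed in compiled form; this text tells all that it offers.
- The arm moves only by the tool apply_moves, never from a script. Its argument "rows" is a list of rows, each a list of 7 numbers: the shift along the tool's x, y, z in m, then the turn, a rotation vector about the tool's x, y, z in rad, then the closure, from 0 (fully open) to 1 (shut). A call has exactly 10 rows; each row shifts and turns the commanded pose from where the row before left it, along the tool's axes as they then stand; what a row does not reach is not made up. A row lasts 1/8 s, in which the tool goes at most 62.5 mm and 10.7 degrees, less where a joint would pass 70% of its speed; a pose out of reach is approached as far as the arm can. A call is refused whole if a number of a shift passes 0.0625 or a number of a turn 0.188, either way. A call with a gripper value outside its range is refused whole. The fingers move at their own pace and stop on an object; the grip force is fixed at half the most. Time passes only in rows, so rows that do not move let the fingers close, or fill a call up. It gives the time, the measured TCP pose, the force and the opening at its end, in the units of the state.
- state(): the state, without advancing time (a new reading comes with each control period).
- snapshot(name): name is "side" or "top" or "wrist"; returns (picture, depth): 420x560x3 uint8, red, green, blue; 420x560 float32, m along the optical axis (not along the pixel's ray), 0 where there is no reading.
- camera_model(name): a dict with "fx", "fy", "cx", "cy" (pixels), "rvec" (rotation vector, rad) and "tvec" (3), from world to camera coordinates, as OpenCV has them. Camera axes: x right, y down, z forward; pixel columns grow to the right and rows downward; lengths in m; the calibration is good to about 2 mm. A picture is of the moment at which its call begins: read the wrist's pose just before it. camera_model takes no time and is no camera call; for the wrist camera it gives the pose at the moment of the call.
- sign_off(): hands the job in, once; it reports no verdict.
Trained networks look in the newest picture that a camera, given by its name, has taken for a name from the list of things; names that differ only in an ending like _2 or _b are one class to them, and where a whole thing is asked for, a point or a joint stands for the part that bears it (a point fixed in the world has none). Each returns a list of dicts, best first, with "conf" (0 to 1); they miss things now and then, are a little off and sometimes report something else, mostly with a low value. They report only what shows in the picture. A call takes as long as a camera call.
- spot_in(camera, name): "location" ([column, row] in pixels, amid what is visible of it).
The state is a dict: "time_s": time; "joint_pos": joint angles; "qvel": joint speeds; "joint_torque": joint torques, N m; "tcp_pos": TCP position; "orientation": TCP orientation; "contact_force": force on the tool from outside, world axes, zero at the start; "moment": the same for the moment, N m; "gripper_width": opening from 0.0 (shut) to 1.0 (fully open).
Only numpy, scipy, OpenCV 4.12 (cv2) and the standard library are available. Lean on these libraries where they do the work, as an engineer would, in place of code of your own. Each camera call takes 0.05 s, during which the arm holds its last target. There are 200 camera calls.

### The job

Make a coffee with the red capsule machine: a capsule already lies in it. Stand the green-and-white mug from beside the sink upright on the cup rest, centred under the spout, and swing the metal lever on the machine's head all the way down to close the chamber; only when both are done, press the round button on top of the head right down to its stop and let it spring back. Leave the mug standing under the spout and the lever down, and do not disturb the glass, the jar, the small tub or the teaspoon round the machine.

Things in the scene. Friction and masses are not known exactly. Their poses are not given: they have to be found in the camera images.
- machine: red and black capsule coffee machine, fixed, 124 wide (y) x 275 deep x 245 mm high, front turned towards the sink. Origin on the worktop right under the spout; +x to its back, +y to the left of one facing it, z up. Its head overhangs the cup rest: x -57 to 93, y -62 to 62, underside z 140, top z 226 mm; the mug goes in from the front, the gripper leaning outward to clear the head
- spout (a point): lower end of the spout nozzles, 128 mm above the worktop and 108 mm above the cup rest
- cup_rest (a point): point on the cup rest (steel grid) right under the spout, where the middle of the mug's foot belongs, 20 mm above the worktop. Rest: x -61 to 58, y -53 to 53 mm from here (machine axes), with a lip 3 mm high at front and sides; drip tray front at x -66; column face behind at x 58
- lever (a joint): steel closing lever on the machine's head, a flat tongue 40 mm wide, 9 mm thick, 116 mm long from hinge to tip, hinged at its rear about the machine's y axis. rad: 0 = all the way down, lying along the head's top (its stop); grows as it swings up and back, to 1.15. It is stiff (about 2 to 3 N at the tip) and stays where it is left
- lever_hinge (a point): middle of the lever's hinge axis: x 98, y 12, z 236 mm in the machine's frame; axes turn with the lever (its -x points to the tip, z out of its upper face)
- lever_tip (a point): point near the lever's tip, 100 mm from the hinge and about 1 mm over the upper face; with the lever down it lies at x -2, y 12, z 242 mm in the machine's frame. Axes turn with the lever
- brew (a joint): round metal brew button, 24 mm across, on the head's top, right of the lever as seen from the front. m: 0 = out, 0.007 = down at its stop; spring, about 6 N at the stop
- brew_top (a point): middle of the brew button's upper face (machine frame x -34, y -36, z 238 mm; at the stop 231, 5 mm above the deck)
- mug: green and white mug standing near the sink's left front corner (not the one far left by the knife block), 93 mm high, outer diameter 92 mm at the rim, 70 mm at the foot, about 0.32 kg, one handle. Origin at its underside, but 17.5 mm off the cup's axis towards the handle; its own -y points from the axis to the handle
- mug_center (a point): middle of the mug's foot, on the cup's axis at its underside; the handle lies in the mug's -y direction from here
- mug_handle (a point): middle of the upright bar of the mug's handle, 73.5 mm out from the cup's axis and 50 mm above the underside; the bar is 12 mm thick sideways (mug x), 16 mm radially (mug y), free from 34 to 66 mm height; the branches above and below it, nearer the cup, are up to 29 mm thick
- tumbler: clear drinking glass, 81 mm across, 92 mm high, origin at the middle of its underside; a bystander
- jam_jar: jam jar with white lid, 68 mm across, 84 mm high, origin at the middle of its underside; a bystander
- sugar_pot: small white tub with wood-coloured lid, 62 mm across, 35 mm high, origin at the middle of its underside; a bystander
- teaspoon: steel teaspoon lying flat, 138 x 28 x 12 mm, origin near its middle; a bystander

How it is judged:
By the outcome, as a careful person would: the job done as asked, in the order asked, and still so for the second after the job is handed in, with the robot touching nothing.
It also fails if it takes over 58 s, if anything falls off the work surface, if the arm or the gripper's body presses on something with over 40 N, if the wrist force passes 120 N, or if a joint passes its speed limit or range.

## Working session

There is one attempt and no reset: what is moved stays moved. The work goes in short steps, Python scripts to look and compute and a tool call to move; the robot and the scene stay as the last step left them, time stands still between calls to the robot, and variables do not carry over. Pictures are saved under pics/ and viewed, about 8 in all and at most 12, crops included, and the job is handed in when it is done.

Besides the shell and the picture viewer there is one more tool, called after "Emit:" as a command line: name --pt "numbers of a row" for each row, then --argument value for the rest. apply_moves: Moves the arm, as the interface text tells. Its arguments: {"type":"object","properties":{"rows":{"type":"array"}},"required":["rows"]}

```bash
mkdir -p pics
cat > h.py <<'E'
from plant import *
import numpy as np, cv2
def snap(n,fn=None):
    p,d=snapshot(n)
    if fn: cv2.imwrite('pics/'+fn,cv2.cvtColor(p,cv2.COLOR_RGB2BGR))
    return p,d
def w2c(m): return cv2.Rodrigues(np.array(m['rvec'],float))[0],np.array(m['tvec'],float)
def cloud(m,d):
    R,t=w2c(m); v,u=np.indices(d.shape)
    P=np.stack([(u-m['cx'])/m['fx']*d,(v-m['cy'])/m['fy']*d,d],-1)
    return (P-t)@R
def proj(m,X):
    R,t=w2c(m); c=np.array(X)@R.T+t
    return np.stack([c[...,0]/c[...,2]*m['fx']+m['cx'],c[...,1]/c[...,2]*m['fy']+m['cy']],-1)
E
python3 - <<'E'
from h import *
np.set_printoptions(precision=3,suppress=True)
for n in ['side','top']:
    m=camera_model(n); p,d=snap(n,n+'0.png'); C=cloud(m,d); np.save(n+'0.npy',C)
    R,t=w2c(m); print(n,'cam at',-R.T@t,'fwd',R[2], m['fx'])
    for o in ['machine','lever_tip','lever_hinge','brew_top','spout','cup_rest','mug','mug_center','mug_handle','tumbler','jam_jar','sugar_pot','teaspoon']:
        for r in spot_in(n,o)[:2]:
            u,v=r['location']; print(o,round(r['conf'],2),np.round([u,v]),C[int(v),int(u)])
print(state())
E
```

```text
side cam at [ 0.623 -0.664  0.669] fwd [-0.069  0.849 -0.524] 518.3006147833208
machine 0.65 [300. 188.] [0.59  0.182 0.196]
lever_tip 0.66 [298. 117.] [0.574 0.291 0.291]
lever_hinge 0.9 [300. 118.] [0.58 0.29 0.29]
brew_top 0.49 [302. 166.] [0.59  0.188 0.239]
brew_top 0.36 [250. 208.] [0.471 0.321 0.06 ]
spout 0.63 [297. 187.] [0.582 0.181 0.196]
spout 0.39 [338. 265.] [0.669 0.16  0.036]
cup_rest 0.96 [301. 188.] [0.59  0.181 0.195]
mug 0.68 [227. 298.] [0.467 0.048 0.03 ]
mug_center 0.63 [228. 302.] [ 0.487 -0.03   0.094]
mug_center 0.27 [302. 164.] [0.591 0.193 0.238]
mug_handle 0.55 [225. 298.] [0.465 0.047 0.031]
tumbler 0.25 [297. 188.] [0.582 0.181 0.196]
jam_jar 0.67 [248. 209.] [0.467 0.32  0.058]
sugar_pot 0.76 [336. 267.] [0.665 0.154 0.038]
teaspoon 0.5 [222. 252.] [0.423 0.223 0.003]
top cam at [0.37  0.137 1.345] fwd [ 0.162 -0.003 -0.987] 543.5967149476927
machine 0.57 [196. 196.] [0.573 0.296 0.304]
lever_tip 0.66 [189. 195.] [0.58  0.314 0.28 ]
lever_hinge 0.6 [190. 193.] [0.581 0.309 0.288]
lever_hinge 0.15 [198. 196.] [0.37  0.137 1.345]
brew_top 0.47 [243. 192.
[... 420 characters left out ...]
01]
tumbler 0.83 [224. 159.] [0.722 0.268 0.01 ]
jam_jar 0.62 [192. 259.] [0.465 0.337 0.085]
sugar_pot 0.78 [266. 176.] [0.672 0.165 0.034]
teaspoon 0.67 [253. 273.] [0.434 0.202 0.006]
{'time_s': 1.4, 'joint_pos': array([-1.391,  0.245,  1.558,  0.   ,  1.339, -0.174]), 'qvel': array([-0.002, -0.001, -0.001, -0.   ,  0.001,  0.   ]), 'joint_torque': array([  0.   , -42.951, -32.642,  -0.   ,   0.001,  -0.   ]), 'tcp_pos': array([ 0.225, -0.61 ,  0.231]), 'orientation': array([[ 0.   ,  0.346, -0.938],
       [ 0.   , -0.938, -0.346],
       [-1.   , -0.   , -0.   ]]), 'contact_force': array([0.387, 0.638, 0.067]), 'moment': array([0.046, 0.027, 0.023]), 'gripper_width': 1.0020216241559887}
```

View pics/side0.png

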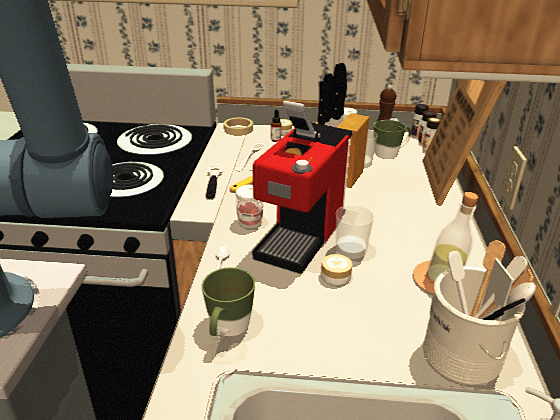

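View pics/top0.png

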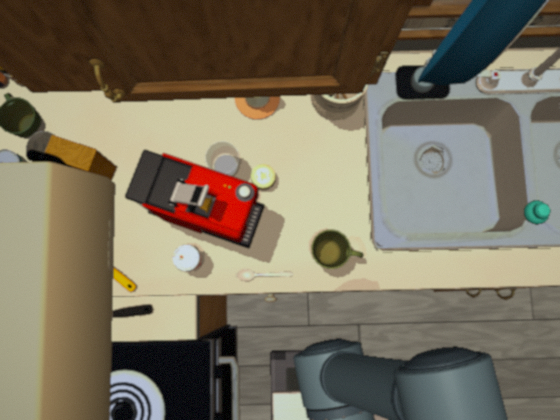

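The side view shows the mug at (228,300) with its handle toward the camera. The machine is at (300,190) with its front toward the sink, the lever is raised at (298,110) and the button is at (302,166). In the top view the mug is at (332,248), the handle points right at (358,254), and the button is at (243,192). Next I'll fit the poses.

Run:
```python
from h import *
from scipy.optimize import least_squares
np.set_printoptions(precision=4,suppress=True)
im={n:cv2.imread(f'pics/{n}0.png') for n in ['side','top']}; C={n:np.load(n+'0.npy') for n in im}
allred=[]
for n in im:
    b,g,r=[im[n][...,i].astype(int) for i in range(3)]; X=C[n]
    red=(r>110)&(g<60)&(b<60)
    near=np.hypot(X[...,0]-.58,X[...,1]-.25)<.2
    T=X[red&near&(abs(X[...,2]-.226)<.012)]
    rc=cv2.minAreaRect((T[:,:2]*1000).astype(np.float32)); print(n,'top',len(T),'z',np.median(T[:,2]),rc); print(cv2.boxPoints(rc))
    # rim of mug
    M=X[(np.hypot(X[...,0]-.485,X[...,1]-.01)<.13)&(X[...,2]>.02)&(X[...,2]<.11)]
    R=M[M[:,2]>.086]
    f=lambda p:np.hypot(R[:,0]-p[0],R[:,1]-p[1])-.044
    s=least_squares(f,[.485,.01],loss='soft_l1',f_scale=.003); print('mug rim',len(R),s.x,np.median(abs(s.fun)),R[:,2].max())
    c=s.x; d=np.hypot(*(M[:,:2]-c).T); H=M[(d>.056)&(d<.09)]; print('handle',len(H),H.mean(0),np.degrees(np.arctan2(*(H[:,:2].mean(0)-c)[::-1])))
    hi=X[near&(X[...,2]>.25)&(X[...,2]<.4)]
    print('lever?',len(hi),hi.min(0),hi.max(0))
    np.save(n+'_hi.npy',hi)
    W=X[near&(X[...,2]>.234)&(X[...,2]<.243)&(np.minimum(np.minimum(r,g),b)>120)];print('button?',len(W),W.mean(0),W.std(0))
```

```text
side top 1889 z 0.22492768111722283 ((590.7078247070312, 301.5789794921875), (235.1501922607422, 120.72016143798828), 69.99066925048828)
[[493.7602 211.7547]
 [607.1934 170.4475]
 [687.6554 391.4033]
 [574.2223 432.7105]]
mug rim 512 [0.4786 0.0133] 0.0008396894018754923 0.09590266702827155
handle 221 [ 0.4669 -0.0571  0.0648] -99.3949652758318
lever? 532 [0.547  0.2648 0.2501] [0.6042 0.3318 0.3273]
button? 66 [0.5929 0.2171 0.2382] [0.0086 0.0443 0.0014]
top top 2966 z 0.22600001726211433 ((587.7229614257812, 298.4247131347656), (216.27520751953125, 121.07777404785156), 69.55400085449219)
[[493.2228 218.2473]
 [606.6729 175.9519]
 [682.2231 378.6021]
 [568.773  420.8976]]
mug rim 239 [0.4805 0.0157] 0.0011528258334243535 0.10138973408807901
handle 67 [ 0.4679 -0.0502  0.0666] -100.82692323100709
lever? 552 [0.5478 0.2678 0.25  ] [0.606  0.3453 0.3322]
button? 122 [0.5931 0.2398 0.2393] [0.0072 0.0619 0.002 ]
```

Run:
```python
from h import *
np.set_printoptions(precision=4,suppress=True)
a=np.radians(69.7); R=np.array([[np.cos(a),-np.sin(a)],[np.sin(a),np.cos(a)]]); o=np.array([.570,.2465])
for n in ['side','top']:
    X=np.load(n+'0.npy'); im=cv2.imread(f'pics/{n}0.png').astype(int); b,g,r=im[...,0],im[...,1],im[...,2]
    Q=np.dstack([(X[...,:2]-o)@R,X[...,2]])*1000
    s=lambda x0,x1,y0,y1,z0,z1:(Q[...,0]>x0)&(Q[...,0]<x1)&(Q[...,1]>y0)&(Q[...,1]<y1)&(Q[...,2]>z0)&(Q[...,2]<z1)
    B=Q[s(-57,-10,-60,-12,233,245)]; print(n,'button',len(B),np.median(B,0),(B.min(0)+B.max(0))/2,B.max(0)-B.min(0))
    F=Q[s(-80,-40,-45,45,150,210)]; print('front face x',len(F),np.median(F[:,0]) if len(F) else 0, 'slope',np.polyfit(F[:,1],F[:,0],1) if len(F)>20 else 0)
    T=Q[s(-90,-58,-70,70,8,30)]; print('tray',len(T),np.percentile(T,[2,50,98],axis=0).round(1))
    S=Q[s(-60,93,55,75,150,215)]; print('L side y',len(S),np.median(S[:,1]) if len(S) else 0)
    S=Q[s(-60,93,-75,-55,150,215)]; print('R side y',len(S),np.median(S[:,1]) if len(S) else 0, np.polyfit(S[:,0],S[:,1],1) if len(S)>20 else 0)
    L=Q[s(-20,120,-20,45,250,380)&(np.minimum(r,b)>90)]; print('lever',len(L),L.min(0),L.max(0))
    rel=L-[98,12,236]; print('ang',np.percentile(np.arctan2(rel[:,2],-rel[:,0]),[5,25,50,75,95]),'len',np.percentile(np.hypot(rel[:,0],rel[:,2]),[50,95,100]))
```

```text
side button 81 [-38.2767 -34.8178 237.596 ] [-35.7576 -33.8963 236.4912] [23.7827 22.6314  6.9339]
front face x 1156 -56.08579675066018 slope [  0.0005 -56.1421]
tray 352 [[-67.3 -53.7   8.5]
 [-64.1   0.9  18. ]
 [-59.3  56.7  24.3]]
L side y 82 58.55816471381986
R side y 791 -59.218208366026786 [ -0.0122 -58.9188]
lever 167 [ 20.9975  -7.8743 256.0153] [ 83.4481  34.6704 327.2508]
ang [0.8154 0.8348 0.8558 0.8793 0.9087] len [111.1624 116.2129 117.6027]
top button 105 [-32.0203 -34.6579 238.6541] [-30.9437 -31.6163 238.552 ] [24.327  31.4285 10.9143]
front face x 112 -54.777754012055 slope [  0.0065 -54.9906]
tray 114 [[-63.7 -53.4  14.2]
 [-61.3  -2.1  22.6]
 [-58.1  55.6  27.9]]
L side y 160 62.00959851522944
R side y 4 -61.62294991507041 0
lever 403 [ 24.6747  -8.262  250.0216] [ 96.7371  33.228  332.1895]
ang [0.8979 0.9316 0.9658 1.0402 1.2418] len [ 55.5125 115.4941 119.1385]
```

```bash
cat >> h.py <<'E'
from scipy.spatial.transform import Rotation as Ro
Rz=lambda a:Ro.from_euler('z',a).as_matrix(); Ry=lambda a:Ro.from_euler('y',a).as_matrix()
def toolR(yaw,tilt,flip=1):  # tool x horizontal dir yaw(deg), tilt below horizontal
    y,t=np.radians([yaw,tilt]); x=np.array([np.cos(y)*np.cos(t),np.sin(y)*np.cos(t),-np.sin(t)])
    yy=flip*np.array([np.sin(y),-np.cos(y),0]); return np.stack([x,yy,np.cross(x,yy)],1)
E
python3 - <<'E'
from h import *
np.set_printoptions(precision=3,suppress=True)
s=state(); q=s['joint_pos']; Rt=s['orientation']
K=(Rz(q[0])@Ry(np.pi)@Rz(q[5])).T@Rt; print(K)
for fl in (1,-1):
  for yaw in (80,70):
    for t in (30,40,50):
      for q1 in (-.3,0.):
        for phi in (1.6,1.9,2.2):
          W=(Rz(q1)@Ry(phi)).T@toolR(yaw,t,fl)@K.T
          e=Ro.from_matrix(W).as_euler('ZYZ')
          print(fl,yaw,t,q1,phi,e) if phi==1.9 or t==40 and yaw==70 else 0
E
```

```text
[[ 0. -1.  0.]
 [ 0. -0. -1.]
 [ 1.  0.  0.]]
1 80 30 -0.3 1.9 [ 1.037  1.512 -0.347]
1 80 30 0.0 1.9 [ 1.109  1.262 -0.209]
1 80 40 -0.3 1.9 [ 0.871  1.453 -0.332]
1 80 40 0.0 1.9 [ 0.928  1.231 -0.151]
1 80 50 -0.3 1.9 [ 0.704  1.398 -0.308]
1 80 50 0.0 1.9 [ 0.743  1.21  -0.088]
1 70 30 -0.3 1.9 [ 1.083  1.368 -0.265]
1 70 30 0.0 1.9 [ 1.137  1.113 -0.132]
1 70 40 -0.3 1.6 [0.873 1.514 0.009]
1 70 40 -0.3 1.9 [ 0.909  1.325 -0.227]
1 70 40 -0.3 2.2 [ 0.994  1.15  -0.485]
1 70 40 0.0 1.6 [0.848 1.286 0.207]
1 70 40 0.0 1.9 [ 0.942  1.098 -0.045]
1 70 40 0.0 2.2 [ 1.101  0.94  -0.345]
1 70 50 -0.3 1.9 [ 0.732  1.29  -0.18 ]
1 70 50 0.0 1.9 [0.746 1.098 0.045]
-1 80 30 -0.3 1.9 [1.037 1.512 2.795]
-1 80 30 0.0 1.9 [1.109 1.262 2.932]
-1 80 40 -0.3 1.9 [0.871 1.453 2.81 ]
-1 80 40 0.0 1.9 [0.928 1.231 2.99 ]
-1 80 50 -0.3 1.9 [0.704 1.398 2.834]
-1 80 50 0.0 1.9 [0.743 1.21  3.054]
-1 70 30 -0.3 1.9 [1.083 1.368 2.876]
-1 70 30 0.0 1.9 [1.137 1.113 3.009]
-1 70 40 -0.3 1.6 [ 0.873  1.514 -3.132]
-1 70 40 -0.3 1.9 [0.909 1.325 2.915]
-1 70 40 -0.3 2.2 [0.994 1.15  2.657]
-1 70 40 0.0 1.6 [ 0.848  1.286 -2.934]
-1 70 40 0.0 1.9 [0.942 1.098 3.097]
-1 70 40 0.0 2.2 [1.101 0.94  2.797]
-1 70 50 -0.3 1.9 [0.732 1.29  2.961]
-1 70 50 0.0 1.9 [ 0.746  1.098 -3.097]
```

```bash
cat >> h.py <<'E'
import json
def rows(p1,R1,n,g,total=10,p0=None,R0=None):
    s=state(); p=np.array(s['tcp_pos'] if p0 is None else p0); R=np.array(s['orientation'] if R0 is None else R0)
    rv=Ro.from_matrix(R.T@R1).as_rotvec()/n; dp=(np.array(p1)-p)/n; out=[]
    for i in range(n):
        out.append([round(float(v),4) for v in list(R.T@dp)+list(rv)]+[g]); R=R@Ro.from_rotvec(rv).as_matrix()
    print('max',np.abs(np.array(out)[:,:3]).max(),np.linalg.norm(rv)*57.3)
    print(json.dumps(out+[[0]*6+[g]]*(total-n)))
E
python3 - <<'E'
from h import *
rows([.454,-.129,.15],toolR(79.9,35),10,0)
E
```

```text
max 0.0451 7.936962150214415
[[0.0081, -0.0372, -0.0381, -0.0957, 0.0869, -0.0498, 0], [0.0133, -0.0329, -0.0405, -0.0957, 0.0869, -0.0498, 0], [0.0184, -0.0281, -0.0421, -0.0957, 0.0869, -0.0498, 0], [0.0234, -0.023, -0.0427, -0.0957, 0.0869, -0.0498, 0], [0.0281, -0.0177, -0.0424, -0.0957, 0.0869, -0.0498, 0], [0.0325, -0.0121, -0.0412, -0.0957, 0.0869, -0.0498, 0], [0.0364, -0.0066, -0.0391, -0.0957, 0.0869, -0.0498, 0], [0.0399, -0.0011, -0.0361, -0.0957, 0.0869, -0.0498, 0], [0.0428, 0.0043, -0.0324, -0.0957, 0.0869, -0.0498, 0], [0.0451, 0.0094, -0.0279, -0.0957, 0.0869, -0.0498, 0]]
```

Emit:
apply_moves --pt "0.008 -0.037 -0.038 -0.096 0.087 -0.05 0" --pt "0.013 -0.033 -0.04 -0.096 0.087 -0.05 0" --pt "0.018 -0.028 -0.042 -0.096 0.087 -0.05 0" --pt "0.023 -0.023 -0.043 -0.096 0.087 -0.05 0" --pt "0.028 -0.018 -0.042 -0.096 0.087 -0.05 0" --pt "0.032 -0.012 -0.041 -0.096 0.087 -0.05 0" --pt "0.036 -0.007 -0.039 -0.096 0.087 -0.05 0" --pt "0.04 -0.001 -0.036 -0.096 0.087 -0.05 0" --pt "0.043 0.004 -0.032 -0.096 0.087 -0.05 0" --pt "0.045 0.009 -0.028 -0.096 0.087 -0.05 0"

```text
time_s: 2.65
tcp_pos: [0.4515, -0.1285, 0.1519]
orientation: [[0.141, 0.986, -0.094], [0.809, -0.17, -0.563], [-0.571, 0.003, -0.821]]
contact_force: [0.9, 0.6, -0.7]
gripper_width: 1.001
```

Run:
```python
from h import *
np.set_printoptions(precision=4,suppress=True)
print(state())
p,d=snap('wrist','w1.png'); m=camera_model('wrist'); X=cloud(m,d)
for o in ('mug_handle','mug_center'):
    for r in spot_in('wrist',o)[:2]: print(o,r,X[int(r['location'][1]),int(r['location'][0])])
M=X[(d>0)&(np.hypot(X[...,0]-.48,X[...,1]-.014)<.1)]
Rm=M[(M[:,2]>.088)&(M[:,2]<.1)]; print(len(Rm),Rm.min(0),Rm.max(0))
c=np.array([.4796,.0145]); dd=np.hypot(*(M[:,:2]-c).T)
H=M[(dd>.062)&(dd<.09)&(M[:,2]>.036)&(M[:,2]<.064)]; print('bar',len(H),H.mean(0),H.min(0),H.max(0))
g=toolR(79.9,35); rows([.4684,-.0482,.0431],g,7,0)
```

```text
{'time_s': 2.65, 'joint_pos': array([-0.8896,  0.2338,  1.9581,  0.6717,  1.6776, -0.9102]), 'qvel': array([ 0.6907,  0.41  , -0.019 ,  0.5498,  0.134 , -0.5259]), 'joint_torque': array([ -3.4581, -36.5439, -23.3473,   0.7367,   1.5821,   0.4397]), 'tcp_pos': array([ 0.4515, -0.1285,  0.1519]), 'orientation': array([[ 0.1408,  0.9855, -0.0944],
       [ 0.8088, -0.1695, -0.563 ],
       [-0.5709,  0.0029, -0.821 ]]), 'contact_force': array([ 0.8886,  0.5859, -0.7367]), 'moment': array([-0.3701,  0.0689, -0.0444]), 'gripper_width': 1.0009429592680645}
mug_handle {'location': [279.4, 175.9], 'conf': 0.58} [0.4826 0.0565 0.0294]
mug_center {'location': [282.9, 177.0], 'conf': 0.61} [0.4859 0.0559 0.0262]
1317 [ 0.4328 -0.0255  0.088 ] [0.524  0.0671 0.0936]
bar 204 [ 0.465  -0.0569  0.0553] [ 0.4595 -0.059   0.0375] [ 0.4714 -0.0524  0.0639]
max 0.0183 0.061815791647335104
[[0.0183, 0.0006, 0.006, 0.0003, -0.0004, 0.0009, 0], [0.0183, 0.0006, 0.006, 0.0003, -0.0004, 0.0009, 0], [0.0183, 0.0006, 0.006, 0.0003, -0.0004, 0.0009, 0], [0.0183, 0.0006, 0.006, 0.0003, -0.0004, 0.0009, 0], [0.0183, 0.0006, 0.006, 0.0003, -0.0004, 0.0009, 0], [0.0183, 0.0005, 0.006, 0.0003, -0.0004, 0.0009, 0], [0.0183, 0.0005, 0.0059, 0.0003, -0.0004, 0.0009, 0], [0, 0, 0, 0, 0, 0, 0], [0, 0, 0, 0, 0, 0, 0], [0, 0, 0, 0, 0, 0, 0]]
```

View pics/w1.png

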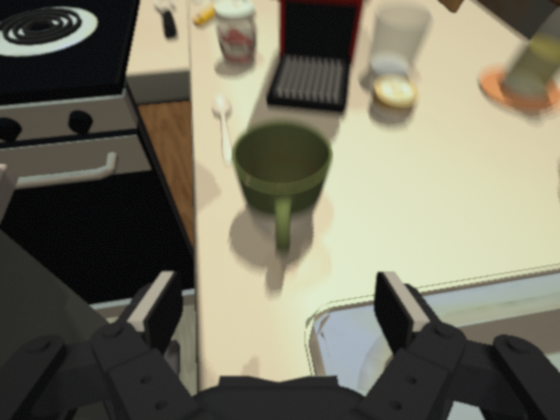

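The wrist view shows the handle at (283,225), centred between the open fingers, with a clear path to the machine. I'll go halfway, let the arm settle and measure again.

Emit:
apply_moves --pt "0.018 0.001 0.006 0 0 0 0" --pt "0.018 0.001 0.006 0 0 0 0" --pt "0.018 0.001 0.006 0 0 0 0" --pt "0.018 0.001 0.006 0 0 0 0" --pt "0 0 0.012 0 0 0 0" --pt "0 0 0.006 0 0 0 0" --pt "0 0 0 0 0 0 0" --pt "0 0 0 0 0 0 0" --pt "0 0 0 0 0 0 0" --pt "0 0 0 0 0 0 0"

```text
time_s: 4.05
tcp_pos: [0.4609, -0.0959, 0.0764]
orientation: [[0.141, 0.985, -0.098], [0.807, -0.172, -0.564], [-0.573, 0.001, -0.82]]
contact_force: [0.4, 0.8, -0.3]
gripper_width: 1.002
```

Run:
```python
from h import *
from scipy.optimize import least_squares
np.set_printoptions(precision=4,suppress=True)
s=state();print(s['tcp_pos'],s['joint_pos'],abs(s['qvel']).max());print(s['orientation'])
p,d=snap('wrist','w2.png'); m=camera_model('wrist'); X=cloud(m,d)
M=X[(d>0)&(np.hypot(X[...,0]-.48,X[...,1]-.014)<.1)]
R=M[(M[:,2]>.086)&(M[:,2]<.1)]
f=lambda p:np.hypot(R[:,0]-p[0],R[:,1]-p[1])-.0445
q=least_squares(f,[.485,.01],loss='soft_l1',f_scale=.002); print('rim',len(R),q.x,np.median(abs(q.fun)),R.min(0),R.max(0))
dd=np.hypot(*(M[:,:2]-q.x).T)
H=M[(dd>.062)&(dd<.09)&(M[:,2]>.036)&(M[:,2]<.064)]; print('bar',len(H),H.mean(0),np.percentile(H,[2,98],axis=0))
```

```text
[ 0.4609 -0.0959  0.0764] [-0.8344  0.3591  1.9844  0.7044  1.5313 -0.9709] 0.0018508408398194317
[[ 0.1414  0.9851 -0.0975]
 [ 0.8075 -0.1718 -0.5643]
 [-0.5727  0.0011 -0.8198]]
rim 3429 [0.4793 0.0138] 0.0007150694922316431 [ 0.4342 -0.0316  0.086 ] [0.5254 0.061  0.0944]
bar 388 [ 0.4659 -0.063   0.0556] [[ 0.4604 -0.0648  0.0414]
 [ 0.4718 -0.0598  0.0638]]
```

Emit:
apply_moves --pt "0.012 -0.001 0 0 0 0 0" --pt "0.012 0 0 0 0 0 0" --pt "0.012 0 0 0 0 0 0" --pt "0.012 0 0 0 0 0 0" --pt "0.01 0 0 0 0 0 0" --pt "0 0 0 0 0 0 0.3" --pt "0 0 0 0 0 0 0.6" --pt "0 0 0 0 0 0 1" --pt "0 0 0 0 0 0 1" --pt "0 0 0 0 0 0 1"

```text
time_s: 5.35
tcp_pos: [0.4682, -0.0491, 0.0433]
orientation: [[0.142, 0.985, -0.098], [0.808, -0.172, -0.564], [-0.573, 0.001, -0.82]]
contact_force: [-0.5, -1.1, 1.1]
gripper_width: 0.123
```

Run:
```python
from h import *
np.set_printoptions(precision=4,suppress=True)
s=state();print(s['tcp_pos'],s['contact_force'],s['gripper_width'],s['joint_pos'])
p,d=snap('wrist','w3.png')
```

```text
[ 0.4682 -0.0491  0.0433] [-0.471  -1.0573  1.0845] 0.12283878611951482 [-0.7585  0.4001  2.0216  0.7611  1.4383 -0.9844]
```

View pics/w3.png

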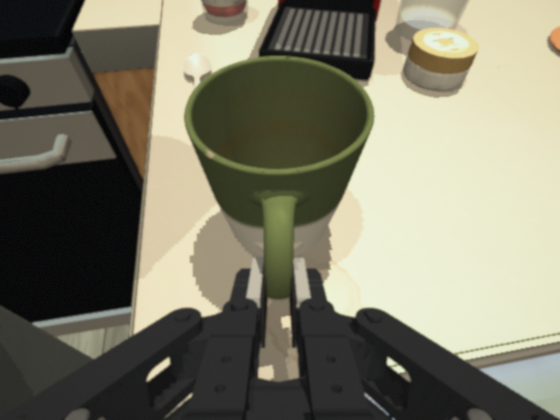

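The fingers hold the bar at (280,270), with the opening about right for its 12 mm. Lift.

Emit:
apply_moves --pt "-0.003 0 -0.005 0 0 0 1" --pt "-0.006 0 -0.008 0 0 0 1" --pt "-0.006 0 -0.008 0 0 0 1" --pt "-0.002 0 -0.004 0 0 0 1" --pt "0 0 0 0 0 0 1" --pt "0 0 0 0 0 0 1" --pt "0 0 0 0 0 0 1" --pt "0 0 0 0 0 0 1" --pt "0 0 0 0 0 0 1" --pt "0 0 0 0 0 0 1"

```text
time_s: 6.65
tcp_pos: [0.4681, -0.0484, 0.0732]
orientation: [[0.141, 0.985, -0.098], [0.808, -0.172, -0.564], [-0.572, 0.0, -0.82]]
contact_force: [0.0, -0.2, -3.0]
gripper_width: 0.123
```

```bash
cat > mugfit.py <<'E'
from h import *
from scipy.optimize import least_squares
np.set_printoptions(precision=4,suppress=True)
def fit(tag):
    s=state(); p,d=snap('wrist'); m=camera_model('wrist'); X=cloud(m,d); T=s['tcp_pos']
    # rim: top-most mug points per azimuth around a guess of the axis, plane + circle fit
    hd=s['orientation'][:2,0]/np.linalg.norm(s['orientation'][:2,0])
    c=T[:2]+hd*.0635; dd=np.hypot(X[...,0]-c[0],X[...,1]-c[1])
    M=X[(d>0)&(dd<.056)&(dd>.035)&(X[...,2]>T[2]+.03)&(X[...,2]<T[2]+.075)]
    for _ in range(3):
        az=np.arctan2(M[:,1]-c[1],M[:,0]-c[0]); b=((az+np.pi)/(2*np.pi)*72).astype(int)
        P=np.array([M[b==k][np.argsort(M[b==k][:,2])[-3:]].mean(0) for k in range(72) if (b==k).sum()>4])
        A=np.c_[P[:,:2]-c,np.ones(len(P))]; w=least_squares(lambda q:A@q-P[:,2],[0,0,P[:,2].mean()],loss='soft_l1',f_scale=.001).x
        q=least_squares(lambda q:np.hypot(P[:,0]-q[0],P[:,1]-q[1])-q[2],[*c,.045],loss='soft_l1',f_scale=.002).x; c=q[:2]
    n=np.array([-w[0],-w[1],1]); n/=np.linalg.norm(n)
    foot=np.r_[c,w[2]]-n*.093
    print(tag,'tcp',T,'rim c',q,'z',w[2],'tilt deg (x,y)',np.degrees(n[:2]),'foot',foot,'F',s['contact_force'],'g',s['gripper_width'])
    return foot,n
E
python3 - <<'E'
from mugfit import *
fit('lift')
p,d=snap('side'); X=cloud(camera_model('side'),d); print(state()['orientation'])
E
```

```text
lift tcp [ 0.4681 -0.0484  0.0732] rim c [0.4796 0.0157 0.0441] z 0.12243778623326833 tilt deg (x,y) [0.1041 0.6306] foot [0.4794 0.0147 0.0294] F [ 0.0248 -0.1556 -2.9708] g 0.12269899485134751
[[ 0.1412  0.9851 -0.0979]
 [ 0.8077 -0.1719 -0.564 ]
 [-0.5724  0.0006 -0.8199]]
```

Emit:
apply_moves --pt "0.018 0.0045 -0.0125 0 0 0 1" --pt "0.025 0.006 -0.0175 0 0 0 1" --pt "0.025 0.006 -0.0175 0 0 0 1" --pt "0.025 0.006 -0.0175 0 0 0 1" --pt "0.025 0.006 -0.0175 0 0 0 1" --pt "0.025 0.006 -0.0175 0 0 0 1" --pt "0.025 0.006 -0.0175 0 0 0 1" --pt "0.018 0.0045 -0.0125 0 0 0 1" --pt "0.01 0.0025 -0.007 0 0 0 1" --pt "0.005 0.001 -0.0034 0 0 0 1"

```text
time_s: 8.0
tcp_pos: [0.5579, 0.1851, 0.0732]
orientation: [[0.141, 0.985, -0.098], [0.808, -0.171, -0.564], [-0.573, 0.0, -0.82]]
contact_force: [-0.0, -0.2, -2.3]
gripper_width: 0.119
```

Run:
```python
from mugfit import *
fit('in'); s=state(); print(s['orientation'],s['joint_pos'])
a=np.radians(69.7); R=np.array([[np.cos(a),-np.sin(a)],[np.sin(a),np.cos(a)]]); o=np.array([.5693,.248])
off=s['tcp_pos']-np.array([.4681,-.0484,.0732]); f=np.array([.4794,.0147,.0294])+off
print('foot by motion',f,'machine mm',R.T@(f[:2]-o)*1000)
p,d=snap('wrist','w4.png'); X=cloud(camera_model('wrist'),d); Q=np.dstack([(X[...,:2]-o)@R,X[...,2]])*1000
k=lambda x0,x1,y0,y1,z0,z1:(d>0)&(Q[...,0]>x0)&(Q[...,0]<x1)&(Q[...,1]>y0)&(Q[...,1]<y1)&(Q[...,2]>z0)&(Q[...,2]<z1)
F=Q[k(-75,-45,-45,45,150,210)]; print('front',len(F),np.median(F[:,0]),np.polyfit(F[:,1],F[:,0],1),np.percentile(F[:,1],[1,99]))
F=Q[k(-75,-45,-80,80,150,210)]; print('front y range',np.percentile(F[:,1],[1,99]))
p,d=snap('side','s4.png')
```

```text
in tcp [0.5579 0.1851 0.0732] rim c [0.5624 0.2272 0.0325] z 0.1117033173493622 tilt deg (x,y) [13.4493 39.9369] foot [0.5406 0.1624 0.0487] F [-0.0148 -0.2009 -2.2699] g 0.11914700828007792
[[ 0.1406  0.9852 -0.0978]
 [ 0.8079 -0.1713 -0.5639]
 [-0.5723  0.0003 -0.82  ]] [-0.2556  0.3692  1.9793  1.0622  1.21   -0.7095]
foot by motion [0.5693 0.2484 0.0295] machine mm [0.3682 0.1792]
front 45892 -57.12172860310371 [  0.0047 -57.1751] [-44.338   42.9858]
front y range [-57.9617  56.059 ]
```

View pics/s4.png

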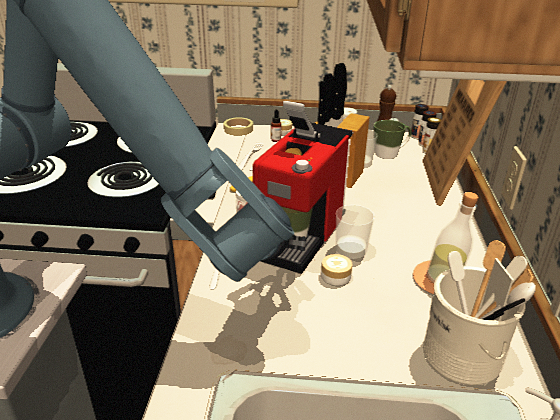

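The side view shows the mug (300,218) under the head over the grid, with the arm clear of the glass and tub. The front face measures x −57, as specified. Lower the mug.

Emit:
apply_moves --pt "0.0012 0 0.0016 0 0 0 1" --pt "0.0012 0 0.0016 0 0 0 1" --pt "0.0012 0 0.0016 0 0 0 1" --pt "0.0006 0 0.001 0 0 0 1" --pt "0.0006 0 0.0008 0 0 0 1" --pt "0.0003 0 0.0004 0 0 0 1" --pt "0.0003 0 0.0004 0 0 0 1" --pt "0 0 0 0 0 0 1" --pt "0 0 0 0 0 0 1" --pt "0 0 0 0 0 0 1"

```text
time_s: 9.4
tcp_pos: [0.5581, 0.185, 0.0642]
orientation: [[0.141, 0.985, -0.098], [0.808, -0.172, -0.564], [-0.572, 0.001, -0.82]]
contact_force: [-0.7, -0.5, -3.7]
gripper_width: 0.123
```

Emit:
apply_moves --pt "0.0003 0 0.0004 0 0 0 1" --pt "0 0 0 0 0 0 1" --pt "0.0003 0 0.0004 0 0 0 1" --pt "0 0 0 0 0 0 1" --pt "0 0 0 0 0 0 1" --pt "0 0 0 0 0 0 1" --pt "0 0 0 0 0 0 1" --pt "0 0 0 0 0 0 1" --pt "0 0 0 0 0 0 1" --pt "0 0 0 0 0 0 1"

```text
time_s: 10.65
tcp_pos: [0.5582, 0.1849, 0.0633]
orientation: [[0.141, 0.985, -0.098], [0.808, -0.172, -0.564], [-0.572, 0.001, -0.82]]
contact_force: [-1.0, -1.6, 1.6]
gripper_width: 0.119
```

The tray now carries the mug. Release and back out.

Emit:
apply_moves --pt "0 0 0 0 0 0 0.8" --pt "0 0 0 0 0 0 0.7" --pt "0 0 0 0 0 0 0.5" --pt "0 0 0 0 0 0 0.5" --pt "-0.012 0 0 0 0 0 0.5" --pt "-0.02 0 0 0 0 0 0.5" --pt "-0.03 0 0 0 0 0 0.5" --pt "-0.03 0 0 0 0 0 0.5" --pt "-0.02 0 0 0 0 0 0.5" --pt "0 0 0 0 0 0 0.5"

```text
time_s: 11.9
tcp_pos: [0.5431, 0.0929, 0.1285]
orientation: [[0.144, 0.985, -0.097], [0.807, -0.174, -0.565], [-0.573, 0.003, -0.82]]
contact_force: [-0.2, 0.1, -0.0]
gripper_width: 0.503
```

Run:
```python
from h import *
np.set_printoptions(precision=4,suppress=True)
s=state(); print(s['tcp_pos'],s['contact_force'],s['gripper_width'],s['joint_pos'])
a=np.radians(69.7); R=np.array([[np.cos(a),-np.sin(a)],[np.sin(a),np.cos(a)]]); o=np.array([.5693,.248])
p,d=snap('wrist','w5.png'); X=cloud(camera_model('wrist'),d); Q=np.dstack([(X[...,:2]-o)@R,X[...,2]])*1000
b=p.astype(int); green=(b[...,1]>b[...,2]+12)&(b[...,1]>=b[...,0]-5)&(d>0)&(abs(Q[...,0])<50)&(abs(Q[...,1])<60)&(Q[...,2]>50)
for z in (60,75,90,105):
    M=Q[green&(abs(Q[...,2]-z)<6)]
    if len(M)>20: print(z,len(M),np.percentile(M[:,1],[1,99]),np.percentile(M[:,1],[1,99]).mean(),'front x',np.percentile(M[:,0],2))
```

```text
[0.5431 0.0929 0.1285] [-0.2148  0.1114 -0.0267] 0.5030390977183317 [-0.4368  0.2475  1.9964  0.9395  1.3769 -0.6957]
60 834 [-35.785   34.4186] -0.6832100885975123 front x -38.17248440954578
75 1010 [-37.9576  39.671 ] 0.8567366255637587 front x -40.362746188464584
90 764 [-40.16    41.9246] 0.8823356758955221 front x -44.12976541209616
105 1220 [-40.9093  41.8829] 0.48679534782753464 front x -48.31491821610883
```

View pics/w5.png

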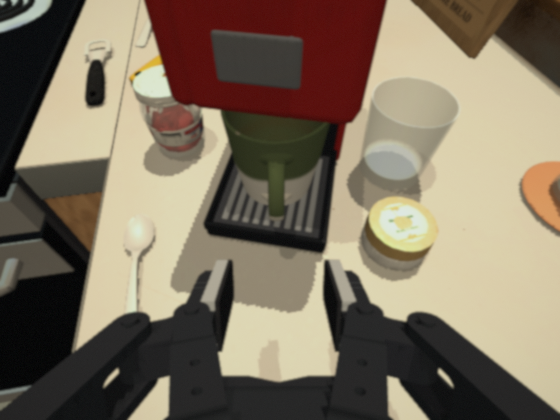

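The mug stands upright on the grid at (275,175), within about 1 mm laterally, and the handle faces front. The bystanders are untouched. The lever is next.

Run:
```python
from h import *
np.set_printoptions(precision=3,suppress=True)
for n in ['side','top']:
    X=np.load(n+'0.npy').reshape(-1,3); k=(X[:,2]>.36)&(X[:,2]<1.2)&(X[:,0]>.3)&(X[:,1]>-.2)&(X[:,1]<.6)
    for z in np.arange(.36,1.1,.1):
        Z=X[k&(abs(X[:,2]-z-.05)<.05)]; print(n,round(z,2),len(Z),np.percentile(Z,1,axis=0) if len(Z) else '')
a=np.radians(69.7); R=np.array([[np.cos(a),-np.sin(a)],[np.sin(a),np.cos(a)]]); o=np.array([.5693,.248])
W=lambda x,y,z:np.r_[o+R@np.array([x,y])/1000,z/1000]
T=toolR(69.7,90)
s=state(); p1=np.array([.50,.08,.36]); 
rows(p1,T,8,1)
p2=W(80,12,400); print(p2); rows(p2,T,8,1,p0=p1,R0=T)
```

```text
side 0.36 404 [1.017 0.206 0.36 ]
side 0.46 13612 [ 0.36  -0.036  0.472]
side 0.56 1101 [ 0.708 -0.036  0.56 ]
side 0.66 0 
side 0.76 0 
side 0.86 0 
side 0.96 0 
side 1.06 0 
top 0.36 0 
top 0.46 11497 [ 0.305 -0.022  0.482]
top 0.56 27179 [ 0.304 -0.125  0.562]
top 0.66 15951 [ 0.301 -0.079  0.661]
top 0.76 9977 [ 0.609 -0.121  0.761]
top 0.86 574 [ 0.635 -0.12   0.86 ]
top 0.96 0 
top 1.06 0 
max 0.0292 6.995639379076767
[[-0.0188, -0.0049, -0.0223, 0.0209, -0.1198, 0.0107, 1], [-0.0214, -0.0051, -0.0198, 0.0209, -0.1198, 0.0107, 1], [-0.0236, -0.0053, -0.017, 0.0209, -0.1198, 0.0107, 1], [-0.0255, -0.0053, -0.0139, 0.0209, -0.1198, 0.0107, 1], [-0.0271, -0.0053, -0.0107, 0.0209, -0.1198, 0.0107, 1], [-0.0282, -0.0052, -0.0072, 0.0209, -0.1198, 0.0107, 1], [-0.0289, -0.005, -0.0037, 0.0209, -0.1198, 0.0107, 1], [-0.0292, -0.0047, -0.0001, 0.0209, -0.1198, 0.0107, 1], [0, 0, 0, 0, 0, 0, 1], [0, 0, 0, 0, 0, 0, 1]]
[0.586 0.327 0.4  ]
max 0.0327 0.0
[[-0.005, -0.0007, -0.0327, 0.0, 0.0, 0.0, 1], [-0.005, -0.0007, -0.0327, 0.0, 0.0, 0.0, 1], [-0.005, -0.0007, -0.0327, 0.0, 0.0, 0.0, 1], [-0.005, -0.0007, -0.0327, 0.0, 0.0, 0.0, 1], [-0.005, -0.0007, -0.0327, 0.0, 0.0, 0.0, 1], [-0.005, -0.0007, -0.0327, 0.0, 0.0, 0.0, 1], [-0.005, -0.0007, -0.0327, 0.0, 0.0, 0.0, 1], [-0.005, -0.0007, -0.0327, 0.0, 0.0, 0.0, 1], [0, 0, 0, 0, 0, 0, 1], [0, 0, 0, 0, 0, 0, 1]]
```

Run:
```python
from h import *
np.set_printoptions(precision=3,suppress=True)
for n in ['side','top']:
    X=np.load(n+'0.npy').reshape(-1,3); k=(X[:,2]>.42)&(X[:,2]<1.2)&(X[:,0]>.2)&(X[:,0]<1.0)&(X[:,1]>-.1)&(X[:,1]<.8)
    Z=X[k]
    for y in np.arange(-.1,.8,.1):
        print(n,round(y,1),[ (round(x,1),int((b:=(abs(Z[:,1]-y-.05)<.05)&(abs(Z[:,0]-x-.05)<.05)).sum()),(round(float(Z[b][:,2].min()),2),round(float(Z[b][:,2].max()),2))) for x in np.arange(.2,1,.1) if ((abs(Z[:,1]-y-.05)<.05)&(abs(Z[:,0]-x-.05)<.05)).sum()>5])
```

```text
side -0.1 [(np.float64(0.2), 6169, (0.42, 0.56)), (np.float64(0.6), 306, (0.5, 0.56)), (np.float64(0.7), 6548, (0.47, 0.57)), (np.float64(0.8), 6401, (0.47, 0.57)), (np.float64(0.9), 57, (0.47, 0.48))]
side 0.0 [(np.float64(0.2), 141, (0.42, 0.5)), (np.float64(0.6), 344, (0.5, 0.56)), (np.float64(0.7), 53, (0.47, 0.55))]
side 0.1 [(np.float64(0.6), 143, (0.5, 0.54))]
side 0.2 [(np.float64(0.6), 49, (0.5, 0.52))]
side 0.3 [(np.float64(0.2), 77, (0.47, 0.48)), (np.float64(0.3), 132, (0.47, 0.48)), (np.float64(0.4), 194, (0.47, 0.49)), (np.float64(0.5), 130, (0.47, 0.49))]
side 0.4 [(np.float64(0.2), 85, (0.47, 0.48)), (np.float64(0.3), 109, (0.47, 0.48)), (np.float64(0.4), 130, (0.47, 0.49)), (np.float64(0.5), 116, (0.47, 0.49))]
side 0.5 []
side 0.6 []
side 0.7 []
top -0.1 [(np.float64(0.2), 6864, (0.44, 0.74)), (np.float64(0.3), 569, (0.66, 0.72)), (np.float64(0.6), 4790, (0.5, 0.87)), (np.float64(0.7), 1142, (0.49, 0.75))]
top 0.0 [(np.float64(0.2), 2433, (0.42, 0.7)), (np.float64(0.6), 5246, (0.5, 0.79)), (np.float64(0.7), 1858, (0.54, 0.78))]
top 0.1 [(np.float64(0.6), 7000, (0.5, 0.79)), (np.float64(0.7), 361, (0.55, 0.57))]
top 0.2 [(np.float64(0.6), 7434, (0.5, 0.8)), (np.float64(0.7), 249, (0.55, 0.57))]
top 0.3 [(np.float64(0.2), 571, (0.48, 0.53)), (np.float64(0.3), 530, (0.48, 0.52)), (np.float64(0.4), 522, (0.48, 0.52)), (np.float64(0.5), 288, (0.48, 0.52)), (np.float64(0.6), 7542, (0.5, 0.81)), (np.float64(0.7), 552, (0.55, 0.79))]
top 0.4 [(np.float64(0.2), 6386, (0.48, 0.62)), (np.float64(0.3), 7585, (0.48, 0.62)), (np.float64(0.4), 7095, (0.48, 0.62)), (np.float64(0.5), 4305, (0.48, 0.62)), (np.float64(0.6), 36, (0.56, 0.8)), (np.float64(0.7), 4479, (0.49, 0.77))]
top 0.5 [(np.float64(0.3), 219, (0.62, 0.62)), (np.float64(0.4), 521, (0.62, 0.62)), (np.float64(0.5), 467, (0.62, 0.62)), (np.float64(0.7), 1018, (0.49, 0.67))]
top 0.6 []
top 0.7 []
```

The cupboard (x > 0.6, z > 0.5) and the hood (y > 0.38, z > 0.47) make a vertical approach from behind the lever tight. I'll come from the front instead, aligned with the lever, take it by its sides and swing it down.

```bash
cat >> h.py <<'E'
aM=np.radians(69.7); RM=np.array([[np.cos(aM),-np.sin(aM)],[np.sin(aM),np.cos(aM)]]); oM=np.array([.5693,.248])
W=lambda x,y,z:np.r_[oM+RM@np.array([x,y])/1000,z/1000]
LV=lambda s,th,n=0:W(98-s*np.cos(th)+n*np.sin(th),12,236+s*np.sin(th)+n*np.cos(th))
def mach(X): return np.concatenate([(X[...,:2]-oM)@RM,X[...,2:]],-1)*1000
E
python3 - <<'E'
from h import *
T=toolR(69.7,50.7); p1=W(-100,12,330); p2=LV(165,.885)
print(p1,p2); rows(p1,T,7,0,7); rows(p2,T,3,0,3,p0=p1,R0=T)
E
```

```text
[0.52335177 0.15837433 0.33      ] [0.55579276 0.24607373 0.36369597]
max 0.0286 2.6921163723817507
[[-0.0095, -0.0042, -0.0286, 0.0177, -0.0392, 0.0188, 0], [-0.0107, -0.0046, -0.0282, 0.0177, -0.0392, 0.0188, 0], [-0.0119, -0.0048, -0.0276, 0.0177, -0.0392, 0.0188, 0], [-0.013, -0.0051, -0.0271, 0.0177, -0.0392, 0.0188, 0], [-0.0142, -0.0053, -0.0264, 0.0177, -0.0392, 0.0188, 0], [-0.0153, -0.0055, -0.0258, 0.0177, -0.0392, 0.0188, 0], [-0.0164, -0.0056, -0.025, 0.0177, -0.0392, 0.0188, 0]]
max 0.0312 0.0
[[0.0111, -0.0, -0.0312, 0.0, 0.0, 0.0, 0], [0.0111, -0.0, -0.0312, 0.0, 0.0, 0.0, 0], [0.0111, -0.0, -0.0312, 0.0, 0.0, 0.0, 0]]
```

Emit:
apply_moves --pt "-0.0095 -0.004 -0.0286 0.018 -0.039 0.019 0" --pt "-0.0107 -0.0046 -0.028 0.018 -0.039 0.019 0" --pt "-0.012 -0.0048 -0.0276 0.018 -0.039 0.019 0" --pt "-0.013 -0.005 -0.027 0.018 -0.039 0.019 0" --pt "-0.014 -0.0053 -0.0264 0.018 -0.039 0.019 0" --pt "-0.0153 -0.0055 -0.0258 0.0175 -0.039 0.0185 0" --pt "-0.0164 -0.0056 -0.025 0.0175 -0.039 0.0185 0" --pt "0.006 0 -0.016 0 0 0 0" --pt "0 0 0 0 0 0 0" --pt "0 0 0 0 0 0 0"

```text
time_s: 13.2
tcp_pos: [0.5286, 0.1739, 0.3325]
orientation: [[0.215, 0.938, -0.271], [0.596, -0.346, -0.724], [-0.773, -0.006, -0.634]]
contact_force: [-0.1, 0.2, 0.6]
gripper_width: 1.001
```

Run:
```python
from h import *
np.set_printoptions(precision=4,suppress=True)
s=state(); print(s['tcp_pos'],s['contact_force'],s['gripper_width'],s['joint_pos'])
p,d=snap('wrist','w6.png'); X=cloud(camera_model('wrist'),d); Q=mach(X)
k=(d>0)&(Q[...,0]>0)&(Q[...,0]<80)&(abs(Q[...,1]-12)<40)&(Q[...,2]>262)&(Q[...,2]<350)
L=Q[k]; print(len(L),np.percentile(L,[1,50,99],axis=0))
for z in (280,295,310,322):
    M=L[abs(L[:,2]-z)<3]; print(z,len(M),np.percentile(M,[2,50,98],axis=0)[:,:2].ravel())
B=Q[(d>0)&(Q[...,0]>-57)&(Q[...,0]<-10)&(Q[...,1]>-60)&(Q[...,1]<-12)&(Q[...,2]>234)&(Q[...,2]<245)]; print('btn',len(B),np.median(B,0),(np.percentile(B,1,axis=0)+np.percentile(B,99,axis=0))/2)
rows(LV(165,.885),toolR(69.7,50.7),4,0,4)
```

```text
[0.5286 0.1739 0.3325] [-0.1204  0.2434  0.5608] 1.0013531861037281 [-0.1926 -0.2174  1.9453  0.6968  1.3521  0.0274]
1430 [[ 22.6654  -8.9069 284.7844]
 [ 25.4831  11.4555 323.2846]
 [ 44.4117  32.1565 326.7556]]Traceback (most recent call last):
  File "<stdin>", line 8, in <module>
    return _quantile_unchecked(
        a, q, axis, out, overwrite_input, method, keepdims, weights)
    return _ureduce(a,
                    func=_quantile_ureduce_func,
    ...<5 lines>...
                    overwrite_input=overwrite_input,
                    method=method)
    r = func(a, **kwargs)
    result = _quantile(arr,
                       quantiles=q,
    ...<2 lines>...
                       out=out,
                       weights=wgt)
    slices_having_nans = np.isnan(arr[-1, ...])
                                  ~~~^^^^^^^^^
IndexError: index -1 is out of bounds for axis 0 with size 0
```

View pics/w6.png

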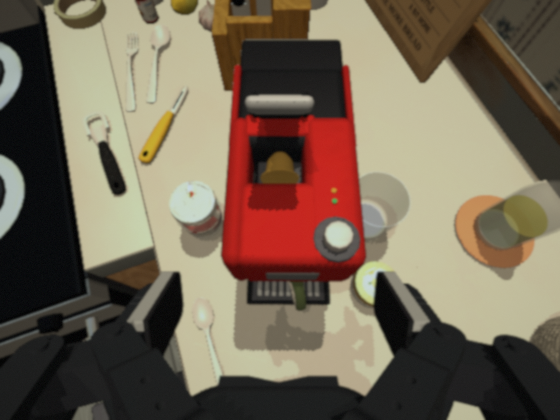

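The wrist view shows the lever end-on at (280,104), centred at y = 11.6 mm with θ ≈ 0.88 rad. The brew button is at (340,233) and the mug handle shows below the front.

Run:
```python
from h import *
T=toolR(69.7,50.5); rows(LV(160,.88),T,5,0,5); rows(LV(93,.88),T,5,0,5,p0=LV(160,.88),R0=T)
```

```text
max 0.0157 0.0699300649284448
[[0.006, 0.0, -0.0157, -0.0007, 0.0005, 0.0009, 0], [0.006, 0.0, -0.0157, -0.0007, 0.0005, 0.0009, 0], [0.006, 0.0, -0.0157, -0.0007, 0.0005, 0.0009, 0], [0.006, 0.0, -0.0157, -0.0007, 0.0005, 0.0009, 0], [0.006, 0.0, -0.0157, -0.0007, 0.0005, 0.0009, 0]]
max 0.0134 0.0
[[0.0134, -0.0, -0.0, 0.0, 0.0, 0.0, 0], [0.0134, -0.0, -0.0, 0.0, 0.0, 0.0, 0], [0.0134, -0.0, -0.0, 0.0, 0.0, 0.0, 0], [0.0134, -0.0, -0.0, 0.0, 0.0, 0.0, 0], [0.0134, -0.0, -0.0, 0.0, 0.0, 0.0, 0]]
```

Emit:
apply_moves --pt "0.006 0 -0.016 0 0 0 0" --pt "0.006 0 -0.016 0 0 0 0" --pt "0.006 0 -0.016 0 0 0 0" --pt "0.006 0 -0.016 0 0 0 0" --pt "0.006 0 -0.0145 0 0 0 0" --pt "0.013 0 0 0 0 0 0" --pt "0.014 0 0 0 0 0 0" --pt "0.014 0 0 0 0 0 0" --pt "0.014 0 0 0 0 0 0" --pt "0.012 0 0 0 0 0 0"

```text
time_s: 14.5
tcp_pos: [0.5716, 0.2889, 0.3086]
orientation: [[0.218, 0.938, -0.269], [0.596, -0.347, -0.725], [-0.773, -0.002, -0.634]]
contact_force: [-0.4, -1.1, -0.0]
gripper_width: 0.998
```

Emit:
apply_moves --pt "0 0 0 0 0 0 0" --pt "0 0 0 0 0 0 0.2" --pt "0 0 0 0 0 0 0.35" --pt "0 0 0 0 0 0 0.5" --pt "0 0 0 0 0 0 0.6" --pt "0 0 0 0 0 0 0.7" --pt "0 0 0 0 0 0 1" --pt "0 0 0 0 0 0 1" --pt "0 0 0 0 0 0 1" --pt "0 0 0 0 0 0 1"

```text
time_s: 15.75
tcp_pos: [0.5715, 0.2882, 0.3107]
orientation: [[0.219, 0.938, -0.268], [0.596, -0.346, -0.725], [-0.773, -0.001, -0.635]]
contact_force: [-4.1, -4.0, 3.8]
gripper_width: 0.494
```

Run:
```python
from h import *
np.set_printoptions(precision=4,suppress=True)
s=state(); print(s['tcp_pos'],mach(s['tcp_pos']),s['contact_force'],s['gripper_width'],s['joint_pos'])
# arc: keep s=93 fixed; tool tilt from 50.5 to 25 as lever goes .88 -> .08
R=np.array(s['orientation']); p=LV(93,.88); p_=p
out=[]; n=20
for i in range(1,n+1):
    th=.88+(.06-.88)*i/n; q=LV(93,th); Rn=toolR(69.7,50.5+(30-50.5)*i/n)
    R0=toolR(69.7,50.5+(30-50.5)*(i-1)/n); rv=Ro.from_matrix(R0.T@Rn).as_rotvec()
    out.append([round(float(v),4) for v in list(R0.T@(q-p_))+list(rv)]+[1]); p_=q
print(json.dumps(out));
```

```text
[0.5715 0.2882 0.3107] [ 38.488   11.841  310.6878] [-4.1079 -3.9999  3.8497] 0.4935654507400774 [ 0.0466 -0.0477  1.8328  0.6941  1.1536  0.1757]
[[0.0001, -0.0, 0.0038, 0.0, 0.0179, 0.0, 1], [0.0002, -0.0, 0.0038, 0.0, 0.0179, -0.0, 1], [0.0003, 0.0, 0.0038, -0.0, 0.0179, -0.0, 1], [0.0003, 0.0, 0.0038, 0.0, 0.0179, -0.0, 1], [0.0004, 0.0, 0.0038, -0.0, 0.0179, 0.0, 1], [0.0005, -0.0, 0.0038, 0.0, 0.0179, -0.0, 1], [0.0006, 0.0, 0.0038, 0.0, 0.0179, 0.0, 1], [0.0007, -0.0, 0.0037, -0.0, 0.0179, -0.0, 1], [0.0008, -0.0, 0.0037, 0.0, 0.0179, -0.0, 1], [0.0009, -0.0, 0.0037, -0.0, 0.0179, -0.0, 1], [0.001, 0.0, 0.0037, -0.0, 0.0179, 0.0, 1], [0.001, -0.0, 0.0037, 0.0, 0.0179, -0.0, 1], [0.0011, -0.0, 0.0036, 0.0, 0.0179, 0.0, 1], [0.0012, 0.0, 0.0036, -0.0, 0.0179, -0.0, 1], [0.0013, -0.0, 0.0036, 0.0, 0.0179, -0.0, 1], [0.0014, -0.0, 0.0036, -0.0, 0.0179, 0.0, 1], [0.0015, 0.0, 0.0035, 0.0, 0.0179, -0.0, 1], [0.0015, 0.0, 0.0035, -0.0, 0.0179, -0.0, 1], [0.0016, -0.0, 0.0035, -0.0, 0.0179, -0.0, 1], [0.0017, -0.0, 0.0034, -0.0, 0.0179, 0.0, 1]]
```

Run:
```python
from h import *
n=20;out=[];p_=LV(93,.88)
for i in range(1,n+1):
    th=.88+(.06-.88)*i/n; q=LV(93,th); tl=lambda i:toolR(69.7,50.5-12*i/n)
    R0=tl(i-1); out.append([round(float(v),4) for v in list(R0.T@(q-p_))]); p_=q
print(out, .2094/20)
```

```text
[[0.0001, -0.0, 0.0038], [0.0002, -0.0, 0.0038], [0.0003, 0.0, 0.0038], [0.0004, 0.0, 0.0038], [0.0005, 0.0, 0.0038], [0.0007, -0.0, 0.0038], [0.0008, 0.0, 0.0037], [0.0009, -0.0, 0.0037], [0.001, -0.0, 0.0037], [0.0011, -0.0, 0.0036], [0.0012, 0.0, 0.0036], [0.0013, -0.0, 0.0036], [0.0014, -0.0, 0.0035], [0.0016, 0.0, 0.0035], [0.0017, -0.0, 0.0034], [0.0018, -0.0, 0.0034], [0.0019, 0.0, 0.0033], [0.002, 0.0, 0.0033], [0.0021, -0.0, 0.0032], [0.0022, -0.0, 0.0031]] 0.01047
```

Emit:
apply_moves --pt "0.0001 0 0.0038 0 0.0105 0 1" --pt "0.0002 0 0.0038 0 0.0105 0 1" --pt "0.0003 0 0.0038 0 0.0105 0 1" --pt "0.0004 0 0.0038 0 0.0105 0 1" --pt "0.0005 0 0.0038 0 0.0105 0 1" --pt "0.0007 0 0.0038 0 0.0105 0 1" --pt "0.0008 0 0.0037 0 0.0105 0 1" --pt "0.0009 0 0.0037 0 0.0105 0 1" --pt "0.001 0 0.0037 0 0.0105 0 1" --pt "0.0011 0 0.0036 0 0.0105 0 1"

```text
time_s: 17.0
tcp_pos: [0.5636, 0.2664, 0.2831]
orientation: [[0.247, 0.938, -0.242], [0.671, -0.346, -0.656], [-0.699, -0.001, -0.715]]
contact_force: [-9.6, -4.8, 10.3]
gripper_width: 0.498
```

Emit:
apply_moves --pt "0.0012 0 0.0036 0 0.0105 0 1" --pt "0.0013 0 0.0036 0 0.0105 0 1" --pt "0.0014 0 0.0035 0 0.0105 0 1" --pt "0.0016 0 0.0035 0 0.0105 0 1" --pt "0.0017 0 0.0034 0 0.0105 0 1" --pt "0.0018 0 0.0034 0 0.0105 0 1" --pt "0.0019 0 0.0033 0 0.0105 0 1" --pt "0.002 0 0.0033 0 0.0105 0 1" --pt "0.0021 0 0.0032 0 0.0105 0 1" --pt "0.0022 0 0.0031 0 0.0105 0 1"

```text
time_s: 18.25
tcp_pos: [0.5592, 0.2551, 0.2437]
orientation: [[0.269, 0.938, -0.217], [0.733, -0.346, -0.586], [-0.625, -0.002, -0.781]]
contact_force: [-15.8, -23.2, 10.4]
gripper_width: 0.498
```

Run:
```python
from h import *
np.set_printoptions(precision=4,suppress=True)
s=state(); print(mach(s['tcp_pos']),s['contact_force'],s['gripper_width'],s['joint_pos'])
p,d=snap('wrist','w7.png')
```

```text
[  3.2037  11.9476 243.7282] [-15.8203 -23.1539  10.3613] 0.49753769827485195 [-0.0898 -0.0255  2.0127  0.9947  1.1181 -0.1857]
```

View pics/w7.png

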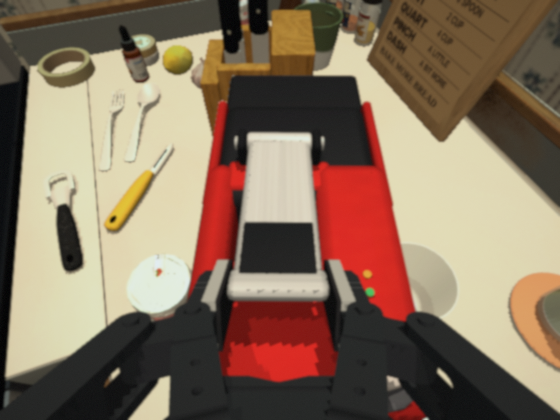

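The lever is nearly down and held at (280,290). Release, back out and shut the fingers.

Emit:
apply_moves --pt "0 0 0 0 0 0 0.4" --pt "0 0 0 0 0 0 0.3" --pt "0 0 0 0 0 0 0.3" --pt "-0.01 0 0 0 0 0 0.3" --pt "-0.025 0 0 0 0 0 0.3" --pt "-0.025 0 0 0 0 0 0.3" --pt "0 0 0 0 0 0 1" --pt "0 0 0 0 0 0 1" --pt "0 0 0 0 0 0 1" --pt "0 0 0 0 0 0 1"

```text
time_s: 19.55
tcp_pos: [0.5434, 0.2135, 0.2804]
orientation: [[0.269, 0.938, -0.218], [0.734, -0.346, -0.584], [-0.624, -0.003, -0.782]]
contact_force: [0.3, -0.1, -1.6]
gripper_width: -0.001
```

Run:
```python
from h import *
np.set_printoptions(precision=4,suppress=True)
s=state(); print(mach(s['tcp_pos']),s['contact_force'],s['gripper_width'],s['orientation'])
p,d=snap('wrist'); Q=mach(cloud(camera_model('wrist'),d))
L=Q[(d>0)&(abs(Q[...,1]-12)<16)&(Q[...,0]>-15)&(Q[...,0]<80)&(Q[...,2]>232)&(Q[...,2]<275)]
print(len(L)); c=np.polyfit(L[:,0],L[:,2],1); print('lever slope',c,'theta',-c[0])
B=Q[(d>0)&(Q[...,0]>-57)&(Q[...,0]<-10)&(Q[...,1]>-60)&(Q[...,1]<-12)&(Q[...,2]>235)&(Q[...,2]<245)]; print('btn',len(B),(np.percentile(B,[1,99],axis=0)))
T=toolR(69.7,45); rows(W(10,12,266),T,5,1)
```

```text
[-41.3399  12.3586 280.4432] [ 0.2582 -0.0928 -1.6052] -0.0010389911710977123 [[ 0.2687  0.9383 -0.2178]
 [ 0.734  -0.3459 -0.5845]
 [-0.6237 -0.0028 -0.7816]]
4887
lever slope [ -0.1934 259.0399] theta 0.1933971559967663
btn 1092 [[-43.9131 -46.1229 235.3864]
 [-23.3172 -24.6565 239.434 ]]
max 0.0098 1.283000712095022
[[0.0098, 0.0001, -0.0041, -0.0003, -0.0224, 0.0005, 1], [0.0098, 0.0001, -0.0043, -0.0003, -0.0224, 0.0005, 1], [0.0097, 0.0001, -0.0046, -0.0003, -0.0224, 0.0005, 1], [0.0095, 0.0001, -0.0048, -0.0003, -0.0224, 0.0005, 1], [0.0094, 0.0001, -0.005, -0.0003, -0.0224, 0.0005, 1], [0, 0, 0, 0, 0, 0, 1], [0, 0, 0, 0, 0, 0, 1], [0, 0, 0, 0, 0, 0, 1], [0, 0, 0, 0, 0, 0, 1], [0, 0, 0, 0, 0, 0, 1]]
```

Run:
```python
from h import *
T=toolR(69.7,48); rows(W(10,12,288),T,5,1,5); rows(W(10,12,248),T,10,1,10,p0=W(10,12,288),R0=T)
```

```text
max 0.0084 1.882913575799327
[[0.0071, 0.0001, -0.0076, -0.0002, -0.0329, 0.0005, 1], [0.0069, 0.0001, -0.0078, -0.0002, -0.0329, 0.0005, 1], [0.0066, 0.0001, -0.008, -0.0002, -0.0329, 0.0005, 1], [0.0063, 0.0001, -0.0082, -0.0002, -0.0329, 0.0005, 1], [0.0061, 0.0001, -0.0084, -0.0002, -0.0329, 0.0005, 1]]
max 0.003 0.0
[[0.003, 0.0, 0.0027, 0.0, 0.0, 0.0, 1], [0.003, 0.0, 0.0027, 0.0, 0.0, 0.0, 1], [0.003, 0.0, 0.0027, 0.0, 0.0, 0.0, 1], [0.003, 0.0, 0.0027, 0.0, 0.0, 0.0, 1], [0.003, 0.0, 0.0027, 0.0, 0.0, 0.0, 1], [0.003, 0.0, 0.0027, 0.0, 0.0, 0.0, 1], [0.003, 0.0, 0.0027, 0.0, 0.0, 0.0, 1], [0.003, 0.0, 0.0027, 0.0, 0.0, 0.0, 1], [0.003, 0.0, 0.0027, 0.0, 0.0, 0.0, 1], [0.003, 0.0, 0.0027, 0.0, 0.0, 0.0, 1]]
```

Emit:
apply_moves --pt "0.007 0 -0.0076 0 -0.033 0 1" --pt "0.007 0 -0.0078 0 -0.033 0 1" --pt "0.0066 0 -0.008 0 -0.033 0 1" --pt "0.0063 0 -0.0082 0 -0.033 0 1" --pt "0.006 0 -0.0084 0 -0.033 0 1" --pt "0.003 0 0.0027 0 0 0 1" --pt "0.003 0 0.0027 0 0 0 1" --pt "0.003 0 0.0027 0 0 0 1" --pt "0.003 0 0.0027 0 0 0 1" --pt "0.003 0 0.0027 0 0 0 1"

```text
time_s: 20.85
tcp_pos: [0.5614, 0.2609, 0.2679]
orientation: [[0.231, 0.938, -0.259], [0.628, -0.347, -0.697], [-0.744, -0.002, -0.669]]
contact_force: [-0.9, -0.6, -0.2]
gripper_width: -0.001
```

Emit:
apply_moves --pt "0.003 0 0.0027 0 0 0 1" --pt "0.003 0 0.0027 0 0 0 1" --pt "0.003 0 0.0027 0 0 0 1" --pt "0.003 0 0.0027 0 0 0 1" --pt "0.0015 0 0.0013 0 0 0 1" --pt "0 0 0 0 0 0 1" --pt "0 0 0 0 0 0 1" --pt "0 0 0 0 0 0 1" --pt "0 0 0 0 0 0 1" --pt "0 0 0 0 0 0 1"

```text
time_s: 22.1
tcp_pos: [0.5613, 0.2613, 0.2501]
orientation: [[0.23, 0.938, -0.259], [0.628, -0.347, -0.697], [-0.744, -0.002, -0.669]]
contact_force: [0.4, -0.4, 0.1]
gripper_width: -0.0
```

Run:
```python
from h import *
np.set_printoptions(precision=4,suppress=True)
s=state(); print(mach(s['tcp_pos']),s['contact_force'],s['gripper_width'])
```

```text
[  9.6677  12.0911 250.0987] [ 0.3588 -0.3901  0.0573] -0.00032095230931143443
```

Emit:
apply_moves --pt "0.0011 0 0.001 0 0 0 1" --pt "0.0011 0 0.001 0 0 0 1" --pt "0.0011 0 0.001 0 0 0 1" --pt "0 0 0 0 0 0 1" --pt "0 0 0 0 0 0 1" --pt "0 0 0 0 0 0 1" --pt "0 0 0 0 0 0 1" --pt "0 0 0 0 0 0 1" --pt "0 0 0 0 0 0 1" --pt "0 0 0 0 0 0 1"

```text
time_s: 23.35
tcp_pos: [0.5614, 0.2612, 0.2458]
orientation: [[0.231, 0.938, -0.259], [0.628, -0.347, -0.697], [-0.743, -0.002, -0.669]]
contact_force: [0.0, -1.8, 2.1]
gripper_width: 0.0
```

Emit:
apply_moves --pt "0.0011 0 0.001 0 0 0 1" --pt "0.0011 0 0.001 0 0 0 1" --pt "0 0 0 0 0 0 1" --pt "0 0 0 0 0 0 1" --pt "0 0 0 0 0 0 1" --pt "0 0 0 0 0 0 1" --pt "0 0 0 0 0 0 1" --pt "0 0 0 0 0 0 1" --pt "0 0 0 0 0 0 1" --pt "0 0 0 0 0 0 1"

```text
time_s: 24.6
tcp_pos: [0.562, 0.2615, 0.2453]
orientation: [[0.232, 0.938, -0.256], [0.629, -0.346, -0.696], [-0.742, 0.0, -0.671]]
contact_force: [-6.2, -5.3, 11.9]
gripper_width: -0.001
```

The lever stop is reached: 12 N with no further travel. Lift, measure the lever, then go over the button.

Run:
```python
from h import *
T=toolR(69.7,55); p=W(10,12,285); rows(p,state()['orientation'],3,1,3); rows(W(-29,-36,265),T,5,1,7,p0=p,R0=state()['orientation'])
```

```text
max 0.0098 0.0
[[-0.0098, -0.0002, -0.0088, 0.0, 0.0, 0.0, 1], [-0.0098, -0.0002, -0.0088, 0.0, 0.0, 0.0, 1], [-0.0098, -0.0002, -0.0088, 0.0, 0.0, 0.0, 1]]
max 0.0096 1.4227520207493436
[[-0.0023, 0.0096, 0.0085, 0.0002, -0.0248, 0.0002, 1], [-0.0021, 0.0096, 0.0085, 0.0002, -0.0248, 0.0002, 1], [-0.0018, 0.0096, 0.0086, 0.0002, -0.0248, 0.0002, 1], [-0.0016, 0.0096, 0.0086, 0.0002, -0.0248, 0.0002, 1], [-0.0014, 0.0096, 0.0087, 0.0002, -0.0248, 0.0002, 1], [0, 0, 0, 0, 0, 0, 1], [0, 0, 0, 0, 0, 0, 1]]
```

Emit:
apply_moves --pt "-0.0098 0 -0.0088 0 0 0 1" --pt "-0.0098 0 -0.0088 0 0 0 1" --pt "-0.0098 0 -0.0088 0 0 0 1" --pt "-0.0023 0.0096 0.0085 0 -0.025 0 1" --pt "-0.002 0.0096 0.0085 0 -0.025 0 1" --pt "-0.0018 0.0096 0.0086 0 -0.025 0 1" --pt "-0.0016 0.0096 0.0086 0 -0.025 0 1" --pt "-0.0014 0.0096 0.0087 0 -0.025 0 1" --pt "0 0 0 0 0 0 1" --pt "0 0 0 0 0 0 1"

```text
time_s: 25.85
tcp_pos: [0.5928, 0.208, 0.262]
orientation: [[0.196, 0.938, -0.286], [0.536, -0.346, -0.77], [-0.821, -0.002, -0.571]]
contact_force: [0.4, 1.1, -0.7]
gripper_width: 0.0
```

Run:
```python
from h import *
np.set_printoptions(precision=4,suppress=True)
s=state(); print(mach(s['tcp_pos']),s['contact_force'],s['orientation'])
for n in ('wrist','side','top'):
    p,d=snap(n,n+'8.png'); Q=mach(cloud(camera_model(n),d))
    L=Q[(d>0)&(abs(Q[...,1]-12)<16)&(Q[...,0]>-5)&(Q[...,0]<80)&(Q[...,2]>232)&(Q[...,2]<275)]
    if len(L)>30:
        c=np.polyfit(L[:,0],L[:,2],1); N=L[abs(L[:,0]+0-5)<8]; print(n,len(L),'slope',c,'tip z',np.median(N[:,2]) if len(N) else None)
rows(W(-29,-36,242),toolR(69.7,55),5,1,5); 
T=toolR(69.7,55); print(T.T@[0,0,-1])
```

```text
[-29.3893 -35.8751 262.0392] [ 0.4403  1.0647 -0.7356] [[ 0.1961  0.9381 -0.2855]
 [ 0.5361 -0.3464 -0.7698]
 [-0.8211 -0.0021 -0.5708]]
wrist 6832 slope [ -0.0284 242.1272] tip z 242.20210350223277
side 100 slope [ -0.0262 242.4433] tip z 242.16704777955337
top 625 slope [ -0.0279 243.1573] tip z 243.51812062670473
max 0.0034 0.0437493880591184
[[0.0034, 0.0001, 0.0023, -0.0001, 0.0007, 0.0004, 1], [0.0033, 0.0001, 0.0023, -0.0001, 0.0007, 0.0004, 1], [0.0033, 0.0001, 0.0023, -0.0001, 0.0007, 0.0004, 1], [0.0033, 0.0001, 0.0023, -0.0001, 0.0007, 0.0004, 1], [0.0033, 0.0001, 0.0023, -0.0001, 0.0007, 0.0004, 1]]
[0.8192 0.     0.5736]
```

View pics/wrist8.png

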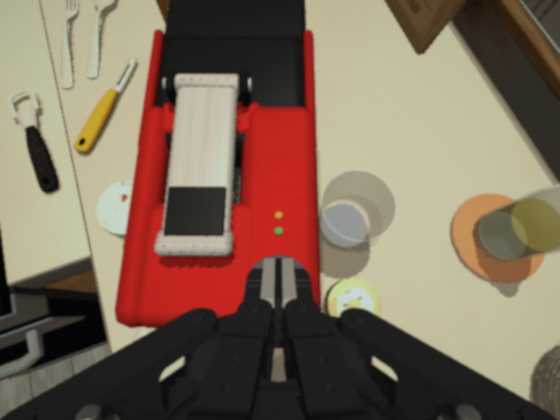

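The wrist view shows the lever lying flat at (200,165), its tip at z ≈ 242, which is the down position. The shut fingers are over the button. Press.

Emit:
apply_moves --pt "0.0033 0 0.0023 0 0 0 1" --pt "0.0033 0 0.0023 0 0 0 1" --pt "0.0033 0 0.0023 0 0 0 1" --pt "0.0033 0 0.0023 0 0 0 1" --pt "0.0033 0 0.0023 0 0 0 1" --pt "0.0014 0 0.001 0 0 0 1" --pt "0.0014 0 0.001 0 0 0 1" --pt "0.0014 0 0.001 0 0 0 1" --pt "0 0 0 0 0 0 1" --pt "0 0 0 0 0 0 1"

```text
time_s: 27.25
tcp_pos: [0.5929, 0.2079, 0.2373]
orientation: [[0.197, 0.938, -0.285], [0.536, -0.346, -0.77], [-0.821, -0.001, -0.571]]
contact_force: [-2.3, -0.4, 3.7]
gripper_width: 0.001
```

Emit:
apply_moves --pt "0.0012 0 0.0009 0 0 0 1" --pt "0.0012 0 0.0009 0 0 0 1" --pt "0.0012 0 0.0009 0 0 0 1" --pt "0 0 0 0 0 0 1" --pt "0 0 0 0 0 0 1" --pt "0 0 0 0 0 0 1" --pt "0 0 0 0 0 0 1" --pt "0 0 0 0 0 0 1" --pt "0 0 0 0 0 0 1" --pt "0 0 0 0 0 0 1"

```text
time_s: 28.5
tcp_pos: [0.5931, 0.208, 0.2351]
orientation: [[0.197, 0.939, -0.283], [0.537, -0.345, -0.769], [-0.82, -0.0, -0.573]]
contact_force: [-8.4, -3.2, 13.6]
gripper_width: -0.002
```

Emit:
apply_moves --pt "0.0012 0 0.0009 0 0 0 1" --pt "0 0 0 0 0 0 1" --pt "0 0 0 0 0 0 1" --pt "0 0 0 0 0 0 1" --pt "0 0 0 0 0 0 1" --pt "0 0 0 0 0 0 1" --pt "0 0 0 0 0 0 1" --pt "0 0 0 0 0 0 1" --pt "0 0 0 0 0 0 1" --pt "0 0 0 0 0 0 1"

```text
time_s: 29.75
tcp_pos: [0.5932, 0.208, 0.235]
orientation: [[0.197, 0.939, -0.282], [0.538, -0.344, -0.769], [-0.819, 0.0, -0.573]]
contact_force: [-12.1, -5.4, 20.2]
gripper_width: 0.007
```

The button is stalled at its stop: 20 N, with 0.1 mm of travel for 1.5 mm commanded. Lift up and away.

Emit:
apply_moves --pt "-0.004 0 -0.003 0 0 0 1" --pt "-0.008 0 -0.006 0 0 0 1" --pt "-0.02 0 -0.014 0 0 0 1" --pt "-0.03 0 0 0 0 0 1" --pt "-0.04 0 0 0 0 0 1" --pt "-0.04 0 0 0 0 0 1" --pt "-0.03 0 0 0 0 0 1" --pt "0 0 0 0 0 0 1" --pt "0 0 0 0 0 0 1" --pt "0 0 0 0 0 0 1"

```text
time_s: 31.0
tcp_pos: [0.565, 0.1338, 0.3835]
orientation: [[0.194, 0.938, -0.287], [0.536, -0.346, -0.77], [-0.821, -0.005, -0.57]]
contact_force: [-0.9, 0.5, -0.1]
gripper_width: 0.001
```

Run:
```python
from h import *
np.set_printoptions(precision=4,suppress=True)
s=state(); print(s['tcp_pos'],mach(s['tcp_pos']),s['contact_force'])
ims=[]
for n in ('wrist','side','top'):
    p,d=snap(n); ims.append(p); Q=mach(cloud(camera_model(n),d))
    L=Q[(d>0)&(abs(Q[...,1]-12)<16)&(Q[...,0]>-5)&(Q[...,0]<80)&(Q[...,2]>232)&(Q[...,2]<275)]
    B=Q[(d>0)&(np.hypot(Q[...,0]+34,Q[...,1]+36)<9)&(Q[...,2]>222)&(Q[...,2]<246)]
    print(n,'lever',len(L),np.polyfit(L[:,0],L[:,2],1) if len(L)>30 else '','button z',len(B),np.median(B[:,2]) if len(B) else '')
cv2.imwrite('pics/end.png',cv2.cvtColor(cv2.resize(np.hstack(ims[:2]),(800,300)),cv2.COLOR_RGB2BGR))
```

```text
[0.565  0.1338 0.3835] [-108.5661  -35.592   383.5055] [-0.8561  0.4507 -0.1127]
wrist lever 2305 [ -0.0287 242.323 ] button z 261 238.13608537901916
side lever 280 [ -0.0245 242.2351] button z 39 237.73757068774236
top lever 626 [ -0.0286 243.3097] button z 58 239.20532815158947
```

View pics/end.png

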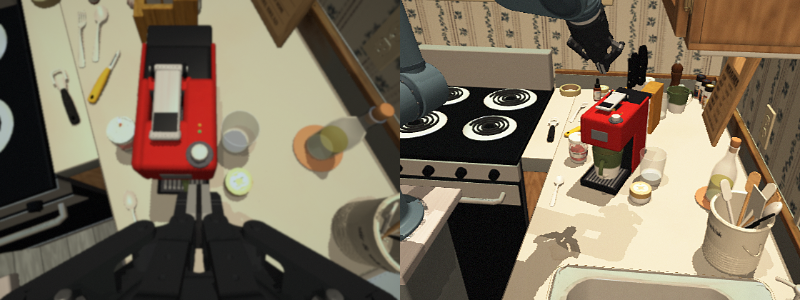

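Run:
```python
from h import *
np.set_printoptions(precision=3,suppress=True)
for n in ('wrist','side','top'):
    p,d=snap(n); Q=mach(cloud(camera_model(n),d)); d_=d>0
    D=Q[d_&(Q[...,1]<-18)&(Q[...,1]>-55)&(Q[...,0]>-5)&(Q[...,0]<80)&(Q[...,2]>215)&(Q[...,2]<234)]
    print(n,'deck',len(D),np.polyfit(D[:,0],D[:,2],1))
    L=Q[d_&(abs(Q[...,1]-12)<14)&(Q[...,2]>232)&(Q[...,2]<260)]
    print([(x,round(float(np.median(L[abs(L[:,0]-x)<4,2])),1)) for x in range(-15,100,10) if (abs(L[:,0]-x)<4).sum()>3])
    if n!='wrist':
        X0=np.load(n+'0.npy'); X1=cloud(camera_model(n),d)
        for o,c,r in (('tumbler',(.722,.268),.06),('jar',(.467,.337),.05),('tub',(.67,.162),.045),('spoon',(.43,.215),.09)):
            f=lambda X:X[(np.hypot(X[...,0]-c[0],X[...,1]-c[1])<r)&(X[...,2]>.004)&(X[...,2]<.1)].mean(0)
            print(o,f(X0),f(X1))
```

```text
wrist deck 2481 [  0.    226.183]
[(-15, 242.9), (-5, 242.3), (5, 242.5), (15, 242.5), (25, 241.3), (35, 240.8), (45, 240.8), (55, 240.8), (65, 240.8), (75, 240.6), (85, 240.8), (95, 241.7)]
side deck 356 [ -0.    226.164]
[(-15, 241.0), (-5, 242.7), (5, 242.5), (15, 242.5), (25, 241.4), (35, 240.7), (45, 240.7), (55, 240.6), (65, 240.6), (75, 240.6), (85, 240.8), (95, 242.0)]
tumbler [0.701 0.256 0.058] [0.701 0.256 0.058]
jar [0.467 0.331 0.053] [0.467 0.331 0.053]
tub [0.668 0.158 0.028] [0.668 0.158 0.028]
spoon [0.478 0.212 0.014] [0.471 0.201 0.013]
top deck 694 [  0.002 226.693]
[(-15, 244.2), (-5, 243.2), (5, 243.3), (15, 243.3), (25, 242.5), (35, 241.8), (45, 241.1), (55, 240.8), (65, 240.8), (75, 241.6), (85, 241.4), (95, 241.7)]
tumbler [0.718 0.267 0.039] [0.718 0.267 0.039]
jar [0.468 0.344 0.071] [0.467 0.344 0.071]
tub [0.668 0.167 0.031] [0.668 0.167 0.032]
spoon [0.453 0.21  0.009] [0.451 0.21  0.009]
```

The lever surface is flat (240.7 mm all along, with a raised pad near the tip), so it is fully down. The button is out and the bystanders have not moved. Handing in.

```bash
python3 -c "
from plant import *
print(sign_off(), state()['time_s'])"
```

```text
the job is handed in; nothing more can be done
the job is handed in; nothing more can be done
```

I carried the mug by its handle to the cup rest and swung the lever down to its stop. After that I pressed the brew button to its stop and released it. The job was handed in at about 31 s of the 58 s allowed, with the arm clear of everything; no verdict was reported.

Last checks:
- **Mug:** it stands upright under the spout, within about 1 mm sideways. Front to back it came out at about 0 to 3 mm off. I measured this just after release. Later pictures show it still standing, but I did not measure it again.
- **Lever:** it stalled under 12 N. Its upper face lies flat at 240.7 mm, with a raised pad near the tip. The straight-line fit first read 0.028 rad, but a height profile showed the pad caused that.
- **Button:** it stalled at its stop under 20 N and sprang back to about 238 mm.
- **Glass, jar and tub:** they have not moved in either camera.
- **Teaspoon:** the top camera shows it within 2 mm of where it was. The side camera's value shifted by about 13 mm. I put that down to the mug, which first stood at the edge of the measured area, and did not check it further.

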